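# Return three mixed-up pump covers to their own trays

### The job

The three end covers came back from the wash in the wrong trays: put each one flat into the cover bay of the tray whose pump housing has the same flange outline. Every bay is taken, so park a cover on the rubber mat on the way; set the covers down without dropping them, never on the bare bench, tipped over or on one another, and leave the tools between the trays where they lie.

Things in the scene. Friction and masses are not known exactly. Their poses are not given: they have to be found in the camera images.
- cover_three: Loose aluminium three-eared pump end cover, 0.25 kg: flat plate 10 mm thick, a rounded triangle with three bolt ears reaching 47 mm from the centre; on its centre an upright cylindrical nose, 40 mm diameter, top 46 mm above the underside, dark seal in its top: grip it there from above. Origin: centre of the underside, z up. Starts flat, any yaw, in another cover's bay.
- cover_square: Loose aluminium square pump end cover, 0.25 kg: flat plate 10 mm thick, a 66 mm square with rounded corners, four bolt holes; on its centre an upright cylindrical nose, 40 mm diameter, top 46 mm above the underside, dark seal in its top: grip it there from above. Origin: centre of the underside, z up. Starts flat, any yaw, in another cover's bay.
- cover_round: Loose aluminium round pump end cover, 0.25 kg: flat plate 10 mm thick, a plain 86 mm disc with six bolt holes; on its centre an upright cylindrical nose, 40 mm diameter, top 46 mm above the underside, dark seal in its top: grip it there from above. Origin: centre of the underside, z up. Starts flat, any yaw, in another cover's bay.
- tray_three: Fixed blue tray, 250 x 122 mm, two bays. Nearer the robot: its pump housing, 67 mm tall, dark bore up, flange a rounded triangle with three bolt ears. Farther (+x): the cover bay, 114 x 114 mm inside, floor 5 mm and walls 17 mm above the bench. Origin: under the bay's centre at bench height; x along the tray away from the robot (housing axis at x = -125 mm), z up.
- tray_square: Fixed blue tray, 250 x 122 mm, two bays. Nearer the robot: its pump housing, 67 mm tall, dark bore up, flange a rounded square with four bolt holes. Farther (+x): the cover bay, 114 x 114 mm inside, floor 5 mm and walls 17 mm above the bench. Origin: under the bay's centre at bench height; x along the tray away from the robot (housing axis at x = -125 mm), z up.
- tray_round: Fixed blue tray, 250 x 122 mm, two bays. Nearer the robot: its pump housing, 67 mm tall, dark bore up, flange a plain disc with six bolt holes. Farther (+x): the cover bay, 114 x 114 mm inside, floor 5 mm and walls 17 mm above the bench. Origin: under the bay's centre at bench height; x along the tray away from the robot (housing axis at x = -125 mm), z up.
- mat: Empty ribbed dark rubber mat (fixed) 150 by 150 mm, 5 mm thick, flat on the bench: the only clean free spot for a cover. Origin: centre of its underside; z up.
- screwdriver: Screwdriver lying between two of the trays (or tray and mat), a bystander: black handle 100 mm long, 24 mm wide, 20 mm high, with a thin blade 95 mm long. Origin: on the bench where the blade leaves the handle; x towards the blade's tip.
- socket: Deep steel socket wrench bit standing upright between two of the trays (or tray and mat), a bystander: 26 mm diameter, 60 mm tall. Origin: centre of the underside.
- injector: Fuel injector lying between two of the trays (or tray and mat), a bystander: black head, steel body, thin nozzle, 175 mm long, 24 mm wide and high. Origin: on the bench under the body; x towards the nozzle.

How it is judged:
By the outcome, as a careful person would: the job done as asked, in the order asked, and still so for the second after the job is handed in, with the robot touching nothing.
It also fails if it takes over 109 s, if anything falls off the work surface, if the arm or the gripper's body presses on something with over 40 N, if the wrist force passes 120 N, or if a joint passes its speed limit or range.

### The arm

A 6-joint arm with a two-finger parallel gripper is mounted at the origin on the work surface. World frame = base frame: x ahead of the robot, y to its left, z up, the work surface at z = 0. Lengths are in m, angles in rad, forces in N, time in s.
With the tool pointing down it reaches from about 0.25 to 0.85 m from the base axis. Payload 12.5 kg.
Tool frame: the origin (TCP) lies between the finger pads; the fingertips stand 22 mm ahead of it and the grasp point (between the pads) lies 3 mm ahead of it (tip_extent is the distance from the TCP to the fingertips, in m); z points along the fingers, y is the direction in which the jaws open and shut (so a half turn about z gives the same grasp; the last joint's range is limited). The gripper opens to 93 mm and grips with 3 to 60 N. Pads are 15 mm wide; open, the fingers measure 128 mm over their backs; the gripper's body (75 mm by 188 mm) begins 65 mm behind the grasp point.
Start: joints at [-1.197, 0.351, 1.652, -0, 1.139, -0.085], TCP at [0.244, -0.493, 0.241] pointing down, gripper open.
Joint ranges: [-2.75, 2.75], [-0.79, 2.1], [0.01, 2.65], [-1.57, 4.71], [0.07, 3.14], [-2.87, 2.87]. Speed limits (rad/s): [2.22, 2.22, 2.79, 3.14, 3.14, 3.14].

### API

Orientations are given as [roll, pitch, yaw] about the fixed x, y, z axes, in that order (R = Rz(yaw) Ry(pitch) Rx(roll)).
In Python, from bench import * gives the robot as it stands.
- The arm moves only by the shell command python3 -m handwheel 'ROWS' [FORCE]. ROWS is JSON, a list that holds one entry, the list of rows, each a list of 7 numbers: the opening, from 0 (shut) to 1 (fully open), then the shift along the tool's x, y, z in m, then the turn, a rotation vector about the tool's x, y, z in degrees. In form: [[[hand, tx, ty, tz, rx, ry, rz], ...]]. A call has 1 to 5 rows; each row shifts and turns the commanded pose from where the row before left it, along the tool's axes as they then stand; what a row does not reach is not made up. A row lasts 1/10 s, in which the tool goes at most 50 mm and 8.59 degrees, less where a joint would pass 70% of its speed; a pose out of reach is approached as far as the arm can. A call with a gripper value outside its range is refused whole. The fingers move at their own pace and stop on an object; FORCE is the grip in N (left out, the last holds). Time passes only in rows, so rows that do not move let the fingers close. It gives the time, the measured TCP pose, the force and the opening at its end, in the units of the state.
- get_state(): the state, without advancing time (a new reading comes with each control period).
- capture(name): name is "side" or "top"; returns a dict with "frame" (480x640x3 uint8, red, green, blue), "depth" (480x640 float32, m along the optical axis (not along the pixel's ray), 0 where there is no reading), "intrinsics" (3x3 intrinsics, pixels), "world_to_cam" (4x4, takes a point from world to camera coordinates). Camera axes: x right, y down, z forward; pixel columns grow to the right and rows downward; lengths in m; the calibration is good to about 2 mm. A picture is of the moment at which its call begins.
- hand_in(): hands the job in, once; it reports no verdict.
The state is a dict: "time": time; "q": joint angles; "joint_velocities": joint speeds; "joint_efforts": joint torques, N m; "eef_pos": TCP position; "eef_rot": TCP orientation; "force": force on the tool from outside, world axes, zero at the start; "wrist_torque": the same for the moment, N m; "opening": finger opening in m.
Only numpy, scipy, OpenCV 4.12 (cv2) and the standard library are available. Lean on these libraries where they do the work, as an engineer would, in place of code of your own. Each camera call takes 0.05 s, during which the arm holds its last target.

## Working session

There is one attempt and no reset: what is moved stays moved. The work goes in short steps, Python scripts to look and compute and a shell command to move; the robot and the scene stay as the last step left them, time stands still between calls to the robot, and variables do not carry over. Pictures are saved under pics/ and viewed, and the job is handed in when it is done.

```bash
ls; mkdir -p pics
python3 - <<'E'
from bench import *
import cv2
s=get_state();print(s)
for n in("top","side"):
    c=capture(n);cv2.imwrite(f"pics/{n}0.png",c["frame"][:,:,::-1])
    import numpy as np
    np.savez(f"{n}0.npz",**c);print(c["intrinsics"],c["world_to_cam"])
E
```

```text
pics
{'time': 0.0, 'q': array([-1.19663018e+00,  3.51204054e-01,  1.65240945e+00, -3.58357365e-06,
        1.13909020e+00, -8.46143635e-02]), 'joint_velocities': array([ 0.000103  , -0.00101756,  0.00174442,  0.00060452, -0.00208691,
       -0.00149957]), 'joint_efforts': array([ 4.17377441e-04, -4.97326612e+01, -2.85254055e+01,  6.99564046e-02,
        2.57094903e-02, -1.05504321e-04]), 'eef_pos': array([ 0.24347172, -0.49282935,  0.2401246 ]), 'eef_rot': array([-3.14048531e+00, -9.06568488e-05,  4.58781959e-01]), 'force': array([0.34506436, 0.26291804, 0.29117005]), 'wrist_torque': array([ 0.00701797, -0.04029664, -0.03482667]), 'opening': 0.09248906385410702}
[[599.88450925   0.         318.89326954]
 [  0.         599.88450925 244.82530843]
 [  0.           0.           1.        ]] [[-0.00275867 -0.99996769 -0.00755065  0.00119536]
 [-0.98850162  0.00386844 -0.15116077  0.52845941]
 [ 0.1511851   0.00704683 -0.98848035  0.95135051]
 [ 0.          0.          0.          1.        ]]
[[590.25535712   0.         318.2548248 ]
 [  0.         590.25535712 238.58574276]
 [  0.           0.           1.        ]] [[-9.81142606e-01 -1.93283887e-01 -7.25049113e-04  5.32610361e-01]
 [-1.26004299e-01  6.42455243e-01 -7.55892967e-01  7.97275309e-02]
 [ 1.46567742e-01 -7.41547436e-01 -6.54694812e-01  1.15655274e+00]
 [ 0.00000000e+00  0.00000000e+00  0.00000000e+00  1.00000000e+00]]
```

View pics/top0.png

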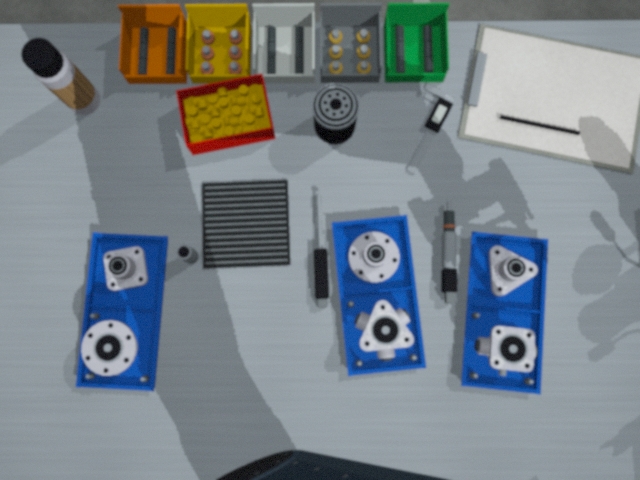

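View pics/side0.png

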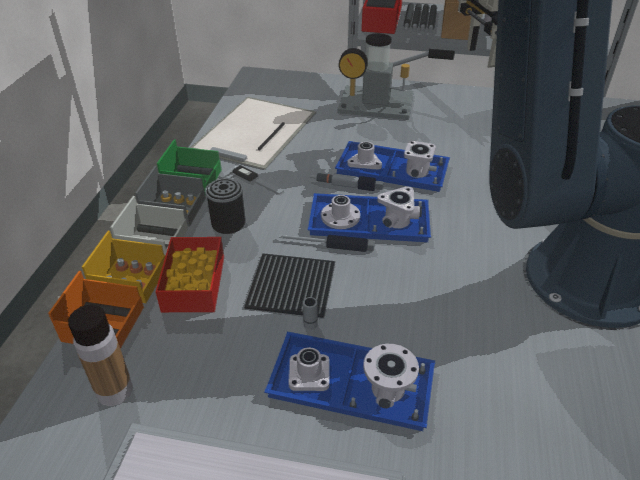

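Left tray (housing px ~109,348) is round and holds the square cover (119,265). The middle tray (386,330) is three-eared and holds the round cover (376,254). The right tray (513,349) is square and holds the three-eared cover (516,268). The mat is at about (246,224) and empty. Next I'll measure from enlarged crops.

```bash
cat > h.py <<'E'
import numpy as np,cv2
def ray(c,u,v,z):
    K=c["intrinsics"];T=c["world_to_cam"];R=T[:3,:3];o=-R.T@T[:3,3]
    d=R.T@np.linalg.inv(K)@np.array([u,v,1.]);return o+d*(z-o[2])/d[2]
def cloud(c):
    K=c["intrinsics"];T=c["world_to_cam"];R=T[:3,:3]
    v,u=np.mgrid[:480,:640];Z=c["depth"]
    P=np.stack([(u-K[0,2])/K[0,0]*Z,(v-K[1,2])/K[1,1]*Z,Z],-1)
    return (P-T[:3,3])@R
E
python3 - <<'E'
from h import *
c=np.load("top0.npz");P=cloud(c);f=c["frame"]
for n,(u,v) in dict(sq=(119,265),rd=(376,254),th=(516,268)).items():
    w=P[v-16:v+17,u-16:u+17].reshape(-1,3);m=(w[:,2]>.045)&(w[:,2]<.06)
    (x,y),r=cv2.minEnclosingCircle(w[m][:,:2].astype(np.float32)); print(n,m.sum(),w[m].mean(0),(x,y),r,np.percentile(w[m][:,2],[50,90]))
b=(f[...,2].astype(int)-f[...,0]>60)&(f[...,2]>90)
b[:, :]&=(np.arange(480)[:,None]>200)
nl,L,S,C=cv2.connectedComponentsWithStats(b.astype(np.uint8))
for i in range(1,nl):
    if S[i,4]>1500:
        vs,us=np.where(L==i);q=np.array([ray(c,u,v,.017)[:2] for u,v in zip(us,vs)],np.float32)
        (ce,sz,a)=cv2.minAreaRect(q);print(S[i],ce,sz,a)
print("mat",[ray(c,*p,.005)[:2].round(4) for p in((203,181),(288,180),(289,265),(204,268))])
im=np.vstack([cv2.resize(f[210:290,70:310],None,fx=3.3,fy=3.3,interpolation=2),cv2.resize(f[205:300,310:550],None,fx=3.3,fy=3.3,interpolation=2)])
cv2.imwrite("pics/crop0.png",im[:,:,::-1])
E
```

```text
sq 474 [0.49440732 0.32783118 0.05061475] (0.49544328451156616, 0.3282119333744049) 0.020394086837768555 [0.05064147 0.05289415]
rd 460 [ 0.51257759 -0.09207038  0.05062802] (0.513046383857727, -0.09209742397069931) 0.019921759143471718 [0.05054374 0.05304493]
th 481 [ 0.48865245 -0.31805085  0.05059364] (0.4886365830898285, -0.31879284977912903) 0.02058987133204937 [0.05073907 0.05274945]
[ 332  215   94  161 7420] (0.4498732089996338, -0.09801794588565826) (0.25792285799980164, 0.12987925112247467) 5.681832790374756
[  76  232   92  159 7687] (0.42374032735824585, 0.3282407224178314) (0.13030534982681274, 0.25828415155410767) 86.97571563720703
[ 461  232   87  163 8094] (0.4200417995452881, -0.30902737379074097) (0.12990127503871918, 0.2582319378852844) 83.78597259521484
mat [array([0.6472, 0.2014]), array([0.6483, 0.0532]), array([0.4993, 0.0507]), array([0.4946, 0.1956])]
```

View pics/crop0.png

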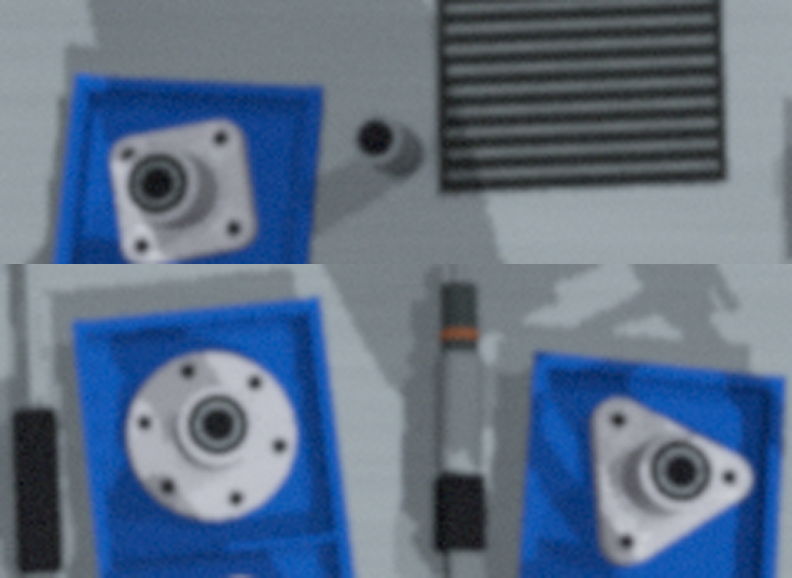

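```bash
python3 -m handwheel '[[[0.65,0,0,0,0,0,6.6],[0.65,0,0,0,0,0,6.6],[0.65,0,0,0,0,0,6.6],[0.65,0,0,0,0,0,6.5],[0.65,0,0,0,0,0,0]]]' 20
```

```text
time: 0.6
eef_pos: [0.2436, -0.493, 0.2403]
eef_rot: [-3.141, 0.0, -0.002]
force: [-0.8, -0.2, 0.8]
opening: 0.0611
```

```bash
for i in 1; do python3 -m handwheel '[[[0.65,0.027,-0.04,0,0,0,0],[0.65,0.027,-0.04,0,0,0,0],[0.65,0.027,-0.04,0,0,0,0],[0.65,0.027,-0.04,0,0,0,0],[0.65,0.027,-0.04,0,0,0,0]]]'; done; python3 -m handwheel '[[[0.65,0.027,-0.04,0,0,0,0],[0.65,0.027,-0.04,0,0,0,0],[0.65,0.027,-0.04,0,0,0,0],[0.65,0.027,-0.04,0,0,0,0],[0.65,0.027,-0.04,0,0,0,0]]]';python3 -m handwheel '[[[0.65,0,0,0,0,0,0],[0.65,0,0,0,0,0,0]]]'
```

```text
time: 1.1
eef_pos: [0.3793, -0.2914, 0.2406]
eef_rot: [-3.142, -0.0, 0.003]
force: [0.8, -0.3, -0.4]
opening: 0.0605
time: 1.6
eef_pos: [0.5145, -0.0912, 0.2406]
eef_rot: [3.142, -0.0, 0.004]
force: [1.2, -0.8, -0.2]
opening: 0.0604
time: 1.8
eef_pos: [0.5137, -0.0925, 0.2403]
eef_rot: [-3.142, 0.001, 0.005]
force: [-0.1, 0.1, 0.0]
opening: 0.0606
```

```bash
python3 -m handwheel '[[[0.65,0,0,0.04,0,0,0],[0.65,0,0,0.04,0,0,0],[0.65,0,0,0.04,0,0,0],[0.65,0,0,0.02,0,0,0],[0.65,0,0,0,0,0,0]]]'; python3 -c "
from bench import *;import cv2
c=capture('side');cv2.imwrite('pics/s1.png',cv2.resize(c['frame'][120:300,250:490],None,fx=3,fy=3)[:,:,::-1])"
```

```text
time: 2.3
eef_pos: [0.5116, -0.094, 0.0983]
eef_rot: [-3.14, 0.005, -0.0]
force: [-0.9, 0.3, 0.7]
opening: 0.0604
```

View pics/s1.png

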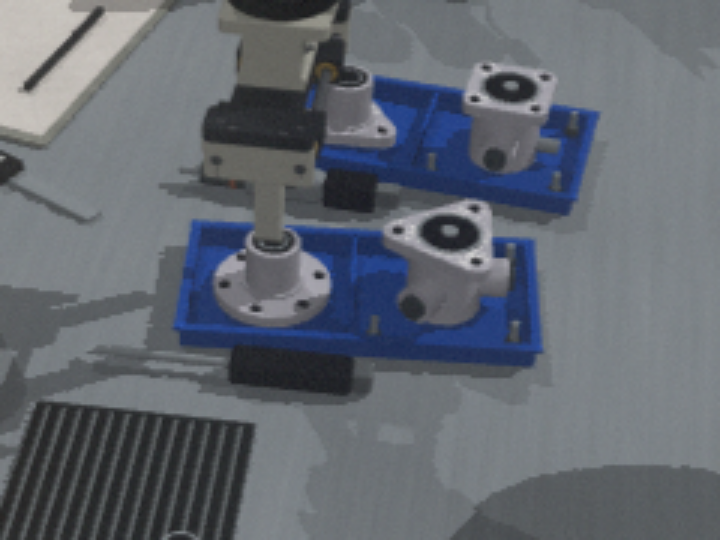

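The fingers straddle the round nose (crop px ~272,245) and are clear of the housing. I'll descend.

```bash
python3 -m handwheel '[[[0.65,0,0,0.02,0,0,0],[0.65,0,0,0.02,0,0,0],[0.65,0,0,0.012,0,0,0],[0.65,0,0,0.004,0,0,0],[0.65,0,0,0,0,0,0]]]'; python3 -m handwheel '[[[0.65,0,0,0,0,0,0],[0.35,0,0,0,0,0,0],[0.35,0,0,0,0,0,0],[0.35,0,0,0,0,0,0],[0.35,0,0,0,0,0,0]]]' 25; python3 -m handwheel '[[[0.35,0,0,0,0,0,0],[0.35,0,0,0,0,0,0],[0.35,0,0,0,0,0,0]]]'
```

```text
time: 2.85
eef_pos: [0.5139, -0.0935, 0.0452]
eef_rot: [3.141, -0.0, -0.0]
force: [0.7, -0.4, -0.2]
opening: 0.0604
time: 3.35
eef_pos: [0.5138, -0.0932, 0.0449]
eef_rot: [3.142, -0.0, -0.0]
force: [0.2, 0.5, 3.1]
opening: 0.0396
time: 3.65
eef_pos: [0.5138, -0.0932, 0.0449]
eef_rot: [3.142, -0.0, -0.0]
force: [-1.0, 1.5, 6.0]
opening: 0.0398
```

```bash
python3 -m handwheel '[[[0.1,0,0,0,0,0,0],[0.1,0,0,-0.01,0,0,0],[0.1,0,0,-0.03,0,0,0],[0.1,0,0,-0.04,0,0,0],[0.1,0,0,-0.04,0,0,0]]]' 30; python3 -m handwheel '[[[0.1,0,0,-0.01,0,0,0],[0.1,0,0,0,0,0,0],[0.1,0,0,0,0,0,0]]]'; python3 -c "
from bench import *;import cv2
c=capture('side');cv2.imwrite('pics/s2.png',cv2.resize(c['frame'][60:300,200:520],None,fx=2.4,fy=2.4)[:,:,::-1])"
```

```text
time: 4.15
eef_pos: [0.5131, -0.093, 0.1661]
eef_rot: [-3.141, 0.001, -0.0]
force: [0.7, 0.1, -2.2]
opening: 0.0392
time: 4.45
eef_pos: [0.5129, -0.093, 0.1732]
eef_rot: [-3.141, 0.002, -0.0]
force: [0.0, -0.6, -2.2]
opening: 0.0392
```

View pics/s2.png

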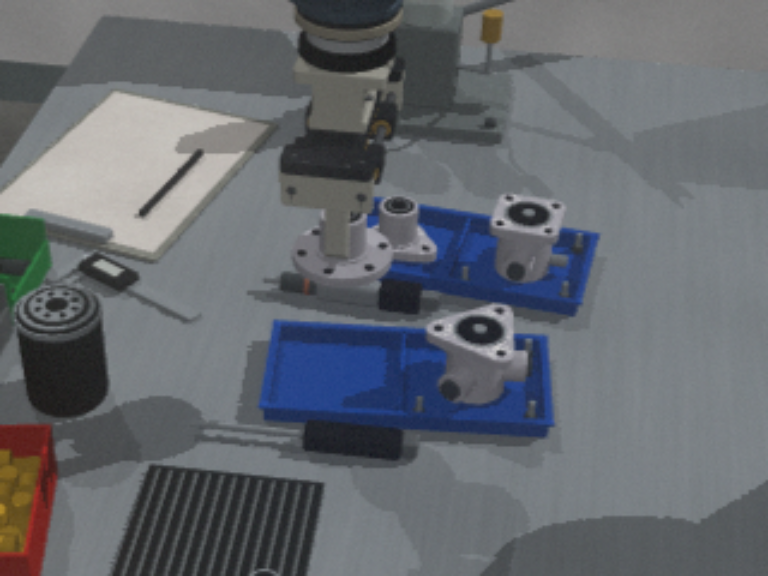

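The round cover hangs level (px ~342,252) and the middle bay is empty. Next it goes to the mat.

```bash
python3 -m handwheel '[[[0.1,0.01,-0.036,0,0,0,0],[0.1,0.01,-0.036,0,0,0,0],[0.1,0.01,-0.036,0,0,0,0],[0.1,0.01,-0.036,0,0,0,0],[0.1,0.01,-0.036,0,0,0,0]]]'; python3 -m handwheel '[[[0.1,0.01,-0.038,0,0,0,0],[0.1,0,0,0,0,0,0],[0.1,0,0,0.03,0,0,0],[0.1,0,0,0.03,0,0,0],[0.1,0,0,0.03,0,0,0]]]'; python3 -m handwheel '[[[0.1,0,0,0.02,0,0,0],[0.1,0,0,0.01,0,0,0],[0.1,0,0,0.003,0,0,0],[0.1,0,0,0,0,0,0],[0.1,0,0,0,0,0,0]]]'
```

```text
time: 5.0
eef_pos: [0.5632, 0.0883, 0.1726]
eef_rot: [3.141, 0.003, -0.0]
force: [0.4, -0.7, -2.6]
opening: 0.0394
time: 5.5
eef_pos: [0.5727, 0.1243, 0.0819]
eef_rot: [3.141, 0.003, -0.0]
force: [0.3, -0.4, -2.8]
opening: 0.0394
time: 6.0
eef_pos: [0.5742, 0.1248, 0.0525]
eef_rot: [-3.141, -0.001, -0.0]
force: [-0.9, -0.1, -1.9]
opening: 0.0396
```

```bash
python3 -c "
from bench import *;import cv2
c=capture('side');cv2.imwrite('pics/s3.png',cv2.resize(c['frame'][180:340,200:413],None,fx=3.7,fy=3.7)[:,:,::-1])
print(get_state()['force'])"
```

```text
[ 0.51279641  0.37810766 -1.41193815]
```

View pics/s3.png

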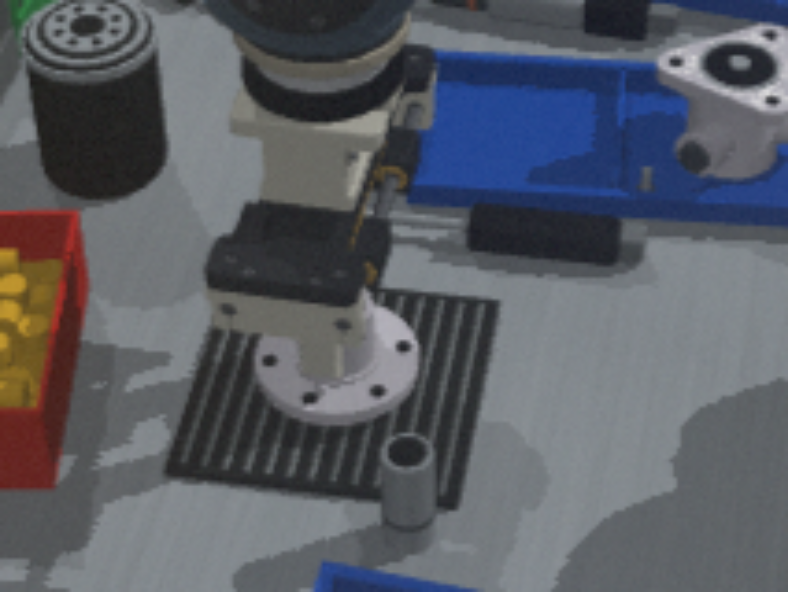

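The disc is above the middle of the mat (px ~337,360). I'll lower it gently until it touches.

```bash
python3 -m handwheel '[[[0.1,0,0,0.002,0,0,0],[0.1,0,0,0.002,0,0,0],[0.1,0,0,0.001,0,0,0],[0.1,0,0,0.001,0,0,0],[0.1,0,0,0,0,0,0]]]';python3 -m handwheel '[[[0.1,0,0,0.001,0,0,0],[0.1,0,0,0,0,0,0]]]'
```

```text
time: 6.55
eef_pos: [0.5737, 0.1248, 0.0455]
eef_rot: [3.142, 0.0, -0.0]
force: [-0.4, 0.2, -3.3]
opening: 0.0396
time: 6.75
eef_pos: [0.5738, 0.1248, 0.0449]
eef_rot: [-3.142, -0.0, -0.0]
force: [-2.2, -0.2, 2.5]
opening: 0.0397
```

Contact: the force went from −3 to +2.5 N at the same height as the grasp. I'll add half a millimetre, then open slowly.

```bash
python3 -m handwheel '[[[0.1,0,0,0.0005,0,0,0],[0.1,0,0,0,0,0,0]]]';python3 -m handwheel '[[[0.65,0,0,0,0,0,0],[0.65,0,0,0,0,0,0],[0.65,0,0,0,0,0,0],[0.65,0,0,0,0,0,0],[0.65,0,0,0,0,0,0]]]'; python3 -m handwheel '[[[0.65,0,0,-0.005,0,0,0],[0.65,0,0,-0.02,0,0,0],[0.65,0,0,-0.04,0,0,0],[0.65,0,0,-0.04,0,0,0],[0.65,0,0,-0.025,0,0,0]]]'
```

```text
time: 6.95
eef_pos: [0.5738, 0.1248, 0.0449]
eef_rot: [-3.142, -0.0, -0.0]
force: [-3.9, -1.4, 8.5]
opening: 0.0395
time: 7.45
eef_pos: [0.5737, 0.1248, 0.0441]
eef_rot: [3.142, 0.0, -0.0]
force: [0.1, 0.8, -0.1]
opening: 0.0604
time: 7.95
eef_pos: [0.5744, 0.1249, 0.1775]
eef_rot: [-3.141, -0.003, -0.0]
force: [1.2, 0.3, -0.7]
opening: 0.0603
```

```bash
python3 -m handwheel '[[[0.65,-0.0085,0.0443,0,0,0,0],[0.65,-0.0085,0.0443,0,0,0,0],[0.65,-0.0085,0.0443,0,0,0,0],[0.65,-0.0085,0.0443,0,0,0,0],[0.65,-0.0085,0.0443,0,0,0,0]]]'; python3 -m handwheel '[[[0.65,-0.0085,0.0443,0,0,0,0],[0.65,-0.0085,0.0443,0,0,0,0],[0.65,-0.0085,0.0443,0,0,0,0],[0.65,-0.0085,0.0443,0,0,0,0],[0.65,-0.0085,0.0443,0,0,0,0]]]'; python3 -m handwheel '[[[0.65,0,0,0,0,0,0],[0.65,0,0,0,0,0,0]]]'; python3 -c "
from bench import *;import cv2
c=capture('side');cv2.imwrite('pics/s4.png',c['frame'][:,:,::-1])
print(get_state()['eef_pos'])"
```

```text
time: 8.45
eef_pos: [0.5306, -0.0983, 0.1746]
eef_rot: [3.141, -0.001, -0.0]
force: [1.8, -0.6, -0.7]
opening: 0.0602
time: 8.95
eef_pos: [0.488, -0.32, 0.1746]
eef_rot: [3.141, -0.0, -0.0]
force: [0.9, 0.1, 0.2]
opening: 0.0606
time: 9.15
eef_pos: [0.4883, -0.3187, 0.1742]
eef_rot: [-3.141, 0.0, -0.002]
force: [-0.0, -0.4, -0.1]
opening: 0.0606
[ 0.48855806 -0.31773764  0.17421698]
```

View pics/s4.png

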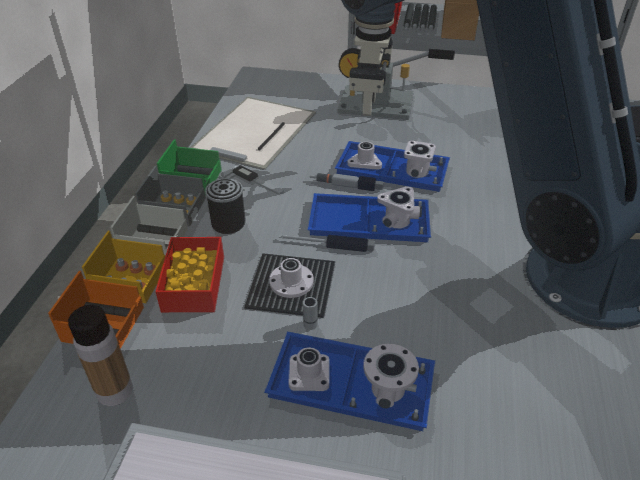

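The round cover lies flat on the mat (291,282), the tools haven't moved, and the gripper is above the three-eared cover (367,155). I'll descend and grasp it.

```bash
python3 -m handwheel '[[[0.65,0,0,0.035,0,0,0],[0.65,0,0,0.035,0,0,0],[0.65,0,0,0.02,0,0,0],[0.65,0,0,0.01,0,0,0],[0.65,0,0,0,0,0,0]]]'; python3 -m handwheel '[[[0.65,0,0,0.015,0,0,0],[0.65,0,0,0.01,0,0,0],[0.65,0,0,0.004,0,0,0],[0.65,0,0,0,0,0,0],[0.65,0,0,0,0,0,0]]]'; python3 -m handwheel '[[[0.35,0,0,0,0,0,0],[0.35,0,0,0,0,0,0],[0.35,0,0,0,0,0,0],[0.1,0,0,0,0,0,0],[0.1,0,0,0,0,0,0]]]' 30; python3 -m handwheel '[[[0.1,0,0,0,0,0,0],[0.1,0,0,-0.01,0,0,0],[0.1,0,0,-0.04,0,0,0],[0.1,0,0,-0.04,0,0,0],[0.1,0,0,-0.04,0,0,0]]]';python3 -m handwheel '[[[0.1,0,0,0,0,0,0],[0.1,0,0,0,0,0,0]]]';python3 -c "
from bench import *;import cv2
c=capture('side');cv2.imwrite('pics/s5.png',cv2.resize(c['frame'][40:280,240:560],None,fx=2.4,fy=2.4)[:,:,::-1])"
```

```text
time: 9.7
eef_pos: [0.4886, -0.317, 0.0735]
eef_rot: [-3.14, 0.001, 0.001]
force: [0.4, -0.7, -0.3]
opening: 0.0611
time: 10.2
eef_pos: [0.4888, -0.3183, 0.0454]
eef_rot: [3.141, -0.0, -0.0]
force: [0.2, 0.4, -0.3]
opening: 0.0605
time: 10.7
eef_pos: [0.4887, -0.3183, 0.0454]
eef_rot: [3.141, -0.0, -0.0]
force: [-0.3, 0.3, 3.2]
opening: 0.0393
time: 11.2
eef_pos: [0.4883, -0.3178, 0.1769]
eef_rot: [-3.141, 0.001, -0.0]
force: [0.1, -0.7, -1.8]
opening: 0.0395
time: 11.4
eef_pos: [0.4886, -0.318, 0.1756]
eef_rot: [3.141, -0.001, -0.0]
force: [-0.3, -0.7, -2.5]
opening: 0.0399
```

View pics/s5.png

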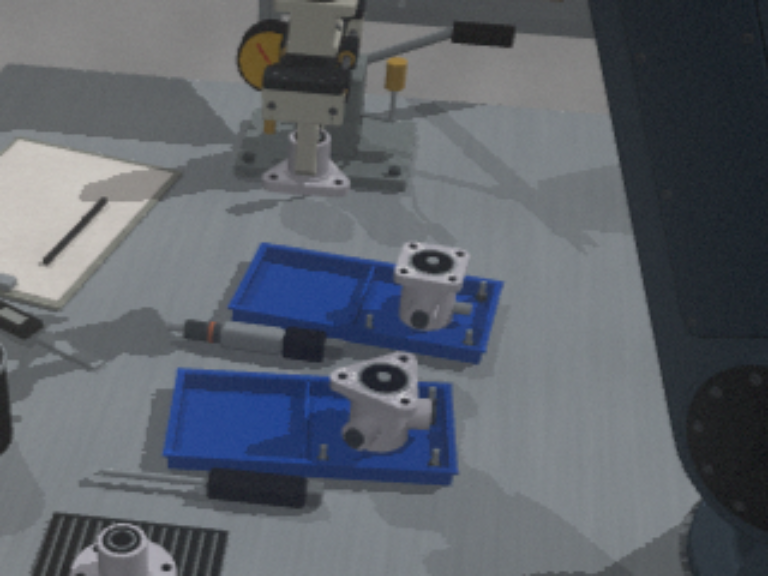

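The three-eared cover is held level. Now to the middle bay.

```bash
python3 -m handwheel '[[[0.1,0.004,-0.0377,0,0,0,0],[0.1,0.004,-0.0377,0,0,0,0],[0.1,0.004,-0.0377,0,0,0,0],[0.1,0.004,-0.0377,0,0,0,0],[0.1,0.004,-0.0377,0,0,0,0]]]'; python3 -m handwheel '[[[0.1,0.0035,-0.0377,0,0,0,0],[0.1,0,0,0,0,0,0],[0.1,0,0,0.03,0,0,0],[0.1,0,0,0.03,0,0,0],[0.1,0,0,0.03,0,0,0]]]'; python3 -m handwheel '[[[0.1,0,0,0.02,0,0,0],[0.1,0,0,0,0,0,0],[0.1,0,0,0,0,0,0]]]'; python3 -c "
from bench import *;import cv2
c=capture('side');cv2.imwrite('pics/s6.png',cv2.resize(c['frame'][120:300,250:490],None,fx=3.3,fy=3.3)[:,:,::-1])"
```

```text
time: 11.95
eef_pos: [0.5077, -0.1279, 0.1734]
eef_rot: [-3.14, 0.003, -0.0]
force: [-0.1, -0.3, -2.4]
opening: 0.0394
time: 12.45
eef_pos: [0.5113, -0.0921, 0.0829]
eef_rot: [-3.141, 0.002, -0.0]
force: [0.6, 0.2, -3.0]
opening: 0.0396
time: 12.75
eef_pos: [0.5118, -0.0922, 0.0647]
eef_rot: [-3.141, 0.002, -0.001]
force: [-0.2, -0.2, -2.2]
opening: 0.0396
```

View pics/s6.png

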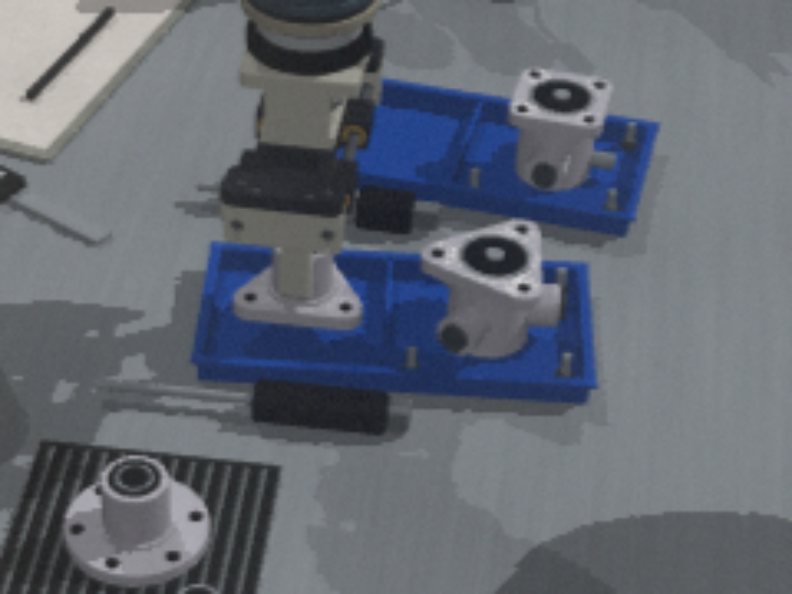

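The cover is over the bay with room all round (px ~299,300). I'll lower it to contact.

```bash
python3 -m handwheel '[[[0.1,0,0,0.008,0,0,0],[0.1,0,0,0.006,0,0,0],[0.1,0,0,0.003,0,0,0],[0.1,0,0,0,0,0,0],[0.1,0,0,0,0,0,0]]]';python3 -m handwheel '[[[0.1,0,0,0.001,0,0,0],[0.1,0,0,0.001,0,0,0],[0.1,0,0,0,0,0,0],[0.1,0,0,0,0,0,0]]]'
```

```text
time: 13.3
eef_pos: [0.5122, -0.092, 0.0482]
eef_rot: [3.142, -0.0, -0.0]
force: [0.5, -0.1, -2.0]
opening: 0.0395
time: 13.7
eef_pos: [0.5122, -0.092, 0.0461]
eef_rot: [-3.142, 0.0, -0.0]
force: [-0.5, -0.4, -1.8]
opening: 0.0396
```

```bash
python3 -m handwheel '[[[0.1,0,0,0.0005,0,0,0],[0.1,0,0,0.0005,0,0,0],[0.1,0,0,0,0,0,0],[0.1,0,0,0,0,0,0]]]'
```

```text
time: 14.1
eef_pos: [0.5122, -0.0919, 0.0453]
eef_rot: [3.142, -0.0, -0.0]
force: [-2.0, 0.6, 3.6]
opening: 0.0397
```

```bash
python3 -m handwheel '[[[0.1,0,0,0.0005,0,0,0],[0.65,0,0,0,0,0,0],[0.65,0,0,0,0,0,0],[0.65,0,0,0,0,0,0],[0.65,0,0,0,0,0,0]]]'; python3 -m handwheel '[[[0.65,0,0,-0.005,0,0,0],[0.65,0,0,-0.02,0,0,0],[0.65,0,0,-0.04,0,0,0],[0.65,0,0,-0.04,0,0,0],[0.65,0,0,-0.025,0,0,0]]]'; python3 -m handwheel '[[[0.65,-0.0017,-0.042,0,0,0,0],[0.65,-0.0017,-0.042,0,0,0,0],[0.65,-0.0017,-0.042,0,0,0,0],[0.65,-0.0017,-0.042,0,0,0,0],[0.65,-0.0017,-0.042,0,0,0,0]]]';python3 -m handwheel '[[[0.65,-0.0017,-0.042,0,0,0,0],[0.65,-0.0017,-0.042,0,0,0,0],[0.65,-0.0017,-0.042,0,0,0,0],[0.65,-0.0017,-0.042,0,0,0,0],[0.65,-0.0017,-0.042,0,0,0,0]]]';python3 -m handwheel '[[[0.65,0,0,0,0,0,0],[0.65,0,0,0,0,0,0]]]'; python3 -c "
from bench import *;import cv2
c=capture('side');cv2.imwrite('pics/s7.png',c['frame'][:,:,::-1])"
```

```text
time: 14.6
eef_pos: [0.5122, -0.092, 0.0446]
eef_rot: [-3.142, -0.0, -0.0]
force: [-0.5, -0.3, 0.2]
opening: 0.0601
time: 15.1
eef_pos: [0.5128, -0.0921, 0.1777]
eef_rot: [3.141, -0.003, -0.0]
force: [0.1, -0.3, -0.7]
opening: 0.0603
time: 15.6
eef_pos: [0.5034, 0.1197, 0.1751]
eef_rot: [-3.142, -0.0, -0.0]
force: [0.4, 0.4, -0.3]
opening: 0.0605
time: 16.1
eef_pos: [0.4949, 0.3298, 0.175]
eef_rot: [-3.141, -0.0, -0.0]
force: [0.5, -0.9, 0.1]
opening: 0.0604
time: 16.3
eef_pos: [0.4949, 0.3284, 0.1746]
eef_rot: [3.141, 0.0, 0.001]
force: [0.1, -0.7, 0.5]
opening: 0.0606
```

View pics/s7.png

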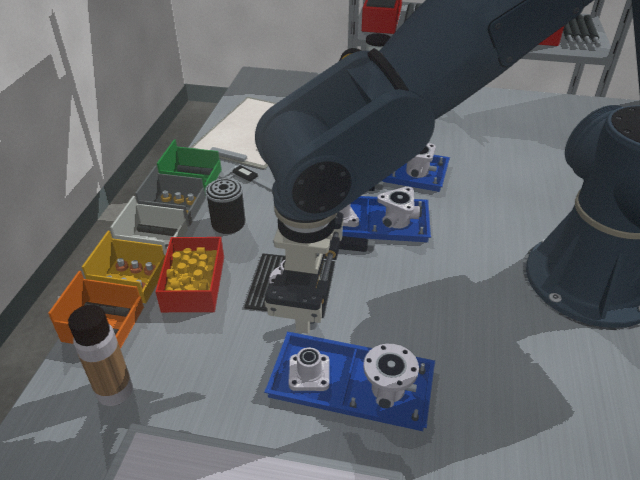

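The gripper is above the square cover (310,360). The view is partly blocked, but the measured pose agrees. I'll grasp it.

```bash
python3 -m handwheel '[[[0.65,0,0,0.035,0,0,0],[0.65,0,0,0.035,0,0,0],[0.65,0,0,0.02,0,0,0],[0.65,0,0,0.01,0,0,0],[0.65,0,0,0,0,0,0]]]'; python3 -m handwheel '[[[0.65,0,0,0.015,0,0,0],[0.65,0,0,0.01,0,0,0],[0.65,0,0,0.004,0,0,0],[0.65,0,0,0,0,0,0],[0.65,0,0,0,0,0,0]]]'; python3 -m handwheel '[[[0.35,0,0,0,0,0,0],[0.35,0,0,0,0,0,0],[0.35,0,0,0,0,0,0],[0.1,0,0,0,0,0,0],[0.1,0,0,0,0,0,0]]]' 30; python3 -m handwheel '[[[0.1,0,0,0,0,0,0],[0.1,0,0,-0.01,0,0,0],[0.1,0,0,-0.04,0,0,0],[0.1,0,0,-0.04,0,0,0],[0.1,0,0,-0.04,0,0,0]]]';python3 -m handwheel '[[[0.1,0,0,0,0,0,0],[0.1,0,0,0,0,0,0]]]';python3 -c "
from bench import *;import cv2
c=capture('side');cv2.imwrite('pics/s8.png',cv2.resize(c['frame'][200:440,200:520],None,fx=2.4,fy=2.4)[:,:,::-1])"
```

```text
time: 16.85
eef_pos: [0.4952, 0.3269, 0.074]
eef_rot: [3.141, 0.001, -0.001]
force: [-0.1, -0.3, -0.2]
opening: 0.0607
time: 17.35
eef_pos: [0.4954, 0.3282, 0.0459]
eef_rot: [-3.141, -0.0, -0.0]
force: [0.4, -0.1, -0.6]
opening: 0.0603
time: 17.85
eef_pos: [0.4954, 0.3282, 0.0459]
eef_rot: [-3.141, -0.0, -0.0]
force: [-0.4, -0.2, 2.9]
opening: 0.0394
time: 18.35
eef_pos: [0.4948, 0.3277, 0.1772]
eef_rot: [3.141, 0.001, -0.0]
force: [0.3, 0.4, -2.6]
opening: 0.0395
time: 18.55
eef_pos: [0.4951, 0.3279, 0.176]
eef_rot: [-3.141, -0.001, -0.0]
force: [-0.9, 0.0, -2.7]
opening: 0.0398
```

View pics/s8.png

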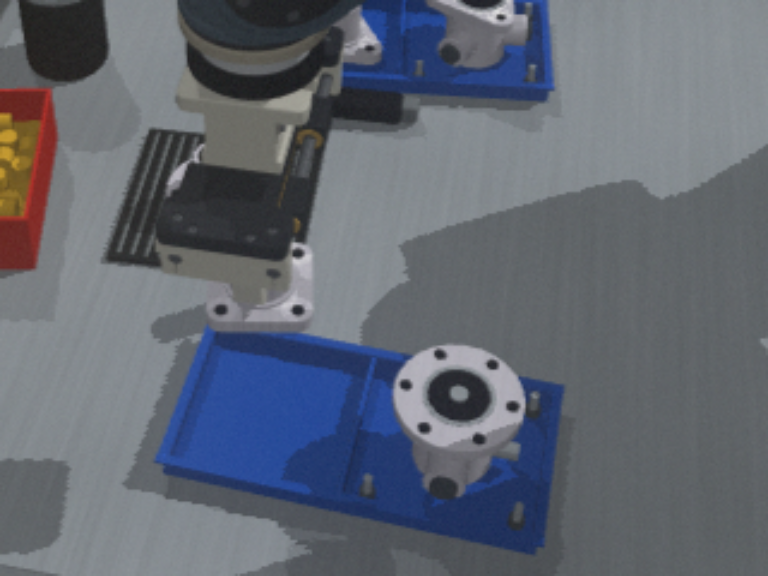

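The square cover is held level and the left bay is empty. I'll carry it to the right-hand tray.

```bash
python3 -m handwheel '[[[0.1,-0.001,0.043,0,0,0,0],[0.1,-0.001,0.043,0,0,0,0],[0.1,-0.001,0.043,0,0,0,0],[0.1,-0.001,0.043,0,0,0,0],[0.1,-0.001,0.043,0,0,0,0]]]';python3 -m handwheel '[[[0.1,-0.001,0.043,0,0,0,0],[0.1,-0.001,0.043,0,0,0,0],[0.1,-0.001,0.043,0,0,0,0],[0.1,-0.001,0.043,0,0,0,0],[0.1,-0.001,0.043,0,0,0,0]]]';python3 -m handwheel '[[[0.1,-0.001,0.043,0,0,0,0],[0.1,-0.001,0.043,0,0,0,0],[0.1,-0.001,0.043,0,0,0,0],[0.1,0,0.043,0,0,0,0],[0.1,0,0.042,0,0,0,0]]]'; python3 -m handwheel '[[[0.1,0,0,0,0,0,0],[0.1,0,0,0.03,0,0,0],[0.1,0,0,0.03,0,0,0],[0.1,0,0,0.03,0,0,0],[0.1,0,0,0.02,0,0,0]]]'; python3 -m handwheel '[[[0.1,0,0,0,0,0,0],[0.1,0,0,0,0,0,0]]]'; python3 -c "
from bench import *;import cv2
c=capture('side');cv2.imwrite('pics/s9.png',cv2.resize(c['frame'][60:260,250:517],None,fx=3,fy=3)[:,:,::-1])"
```

```text
time: 19.1
eef_pos: [0.4889, 0.1113, 0.1739]
eef_rot: [3.141, 0.003, 0.0]
force: [0.6, 0.4, -3.0]
opening: 0.0395
time: 19.6
eef_pos: [0.4839, -0.1034, 0.1741]
eef_rot: [-3.141, 0.003, -0.0]
force: [0.6, 0.5, -3.0]
opening: 0.0397
time: 20.1
eef_pos: [0.481, -0.3173, 0.1737]
eef_rot: [-3.139, 0.003, -0.001]
force: [1.4, 1.0, -2.8]
opening: 0.0395
time: 20.6
eef_pos: [0.4805, -0.3142, 0.062]
eef_rot: [-3.138, 0.004, -0.0]
force: [-0.3, -0.3, -3.5]
opening: 0.0395
time: 20.8
eef_pos: [0.4818, -0.3154, 0.0652]
eef_rot: [-3.14, 0.001, 0.0]
force: [0.6, 0.3, -3.0]
opening: 0.0392
```

View pics/s9.png

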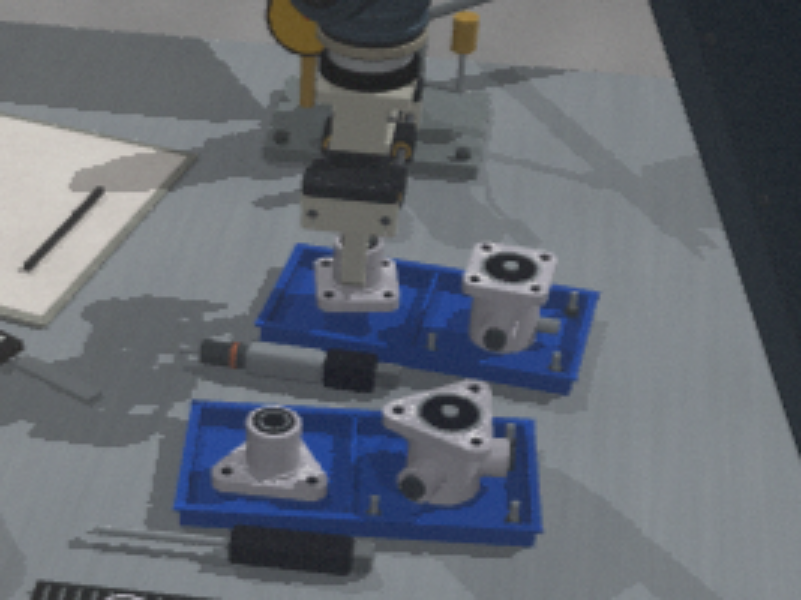

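The three-eared cover sits flat in its bay (270,465), and the square cover is over the right bay (355,290). I'll lower it.

```bash
python3 -m handwheel '[[[0.1,0,0,0.008,0,0,0],[0.1,0,0,0.006,0,0,0],[0.1,0,0,0.003,0,0,0],[0.1,0,0,0,0,0,0],[0.1,0,0,0,0,0,0]]]';python3 -m handwheel '[[[0.1,0,0,0.001,0,0,0],[0.1,0,0,0.001,0,0,0],[0.1,0,0,0,0,0,0],[0.1,0,0,0,0,0,0]]]'
```

```text
time: 21.35
eef_pos: [0.4822, -0.316, 0.0487]
eef_rot: [3.142, -0.0, -0.0]
force: [1.0, -0.0, -2.8]
opening: 0.0396
time: 21.75
eef_pos: [0.4821, -0.316, 0.0467]
eef_rot: [3.142, -0.0, -0.0]
force: [0.3, 0.8, -3.8]
opening: 0.0398
```

```bash
python3 -m handwheel '[[[0.1,0,0,0.0005,0,0,0],[0.1,0,0,0.0005,0,0,0],[0.1,0,0,0,0,0,0],[0.1,0,0,0,0,0,0]]]'; python3 -m handwheel '[[[0.1,0,0,0.0004,0,0,0],[0.1,0,0,0,0,0,0],[0.1,0,0,0,0,0,0]]]'
```

```text
time: 22.15
eef_pos: [0.4822, -0.316, 0.0459]
eef_rot: [3.142, -0.0, -0.0]
force: [-1.8, 1.0, 3.3]
opening: 0.0399
time: 22.45
eef_pos: [0.4822, -0.316, 0.0459]
eef_rot: [3.142, -0.0, -0.0]
force: [-2.9, 1.9, 7.9]
opening: 0.0394
```

```bash
python3 -m handwheel '[[[0.65,0,0,0,0,0,0],[0.65,0,0,0,0,0,0],[0.65,0,0,0,0,0,0],[0.65,0,0,0,0,0,0],[0.65,0,0,0,0,0,0]]]'; python3 -m handwheel '[[[0.65,0,0,-0.005,0,0,0],[0.65,0,0,-0.02,0,0,0],[0.65,0,0,-0.04,0,0,0],[0.65,0,0,-0.04,0,0,0],[0.65,0,0,-0.025,0,0,0]]]'; python3 -m handwheel '[[[0.65,0.0092,-0.0441,0,0,0,0],[0.65,0.0092,-0.0441,0,0,0,0],[0.65,0.0092,-0.0441,0,0,0,0],[0.65,0.0092,-0.0441,0,0,0,0],[0.65,0.0092,-0.0441,0,0,0,0]]]';python3 -m handwheel '[[[0.65,0.0092,-0.0441,0,0,0,0],[0.65,0.0092,-0.0441,0,0,0,0],[0.65,0.0092,-0.0441,0,0,0,0],[0.65,0.0092,-0.0441,0,0,0,0],[0.65,0.0092,-0.0441,0,0,0,0]]]';python3 -m handwheel '[[[0.65,0,0,0,0,0,0],[0.65,0,0,0,0,0,0]]]'; python3 -c "
from bench import *;import cv2
c=capture('side');cv2.imwrite('pics/s10.png',c['frame'][:,:,::-1])"
```

```text
time: 22.95
eef_pos: [0.4822, -0.316, 0.0452]
eef_rot: [3.142, -0.0, -0.0]
force: [-0.4, 0.4, -0.9]
opening: 0.0601
time: 23.45
eef_pos: [0.4827, -0.3164, 0.1786]
eef_rot: [3.14, -0.003, -0.0]
force: [0.1, -0.2, 0.3]
opening: 0.0607
time: 23.95
eef_pos: [0.5283, -0.0937, 0.1758]
eef_rot: [3.141, -0.001, -0.0]
force: [1.3, -1.5, -0.2]
opening: 0.0607
time: 24.45
eef_pos: [0.5744, 0.1269, 0.1757]
eef_rot: [-3.142, -0.001, -0.0]
force: [0.1, -0.5, 1.0]
opening: 0.0602
time: 24.65
eef_pos: [0.5741, 0.1257, 0.1753]
eef_rot: [3.141, 0.0, 0.002]
force: [-0.5, 1.1, -0.7]
opening: 0.0606
```

View pics/s10.png

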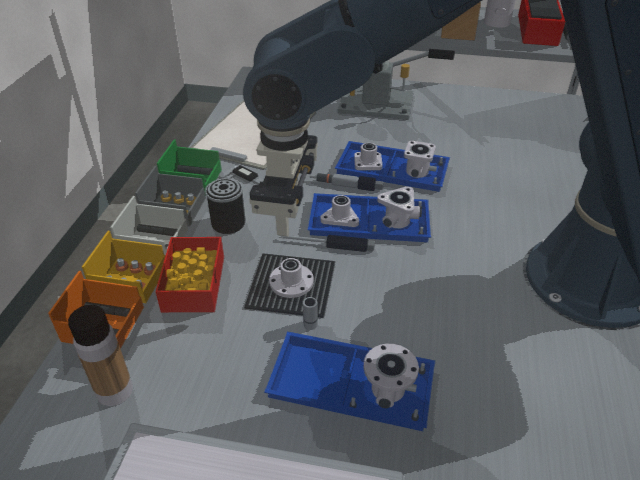

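The square and three-eared covers sit in their bays (369,155 and 342,210). The gripper is over the round cover (291,278), which I'll pick next.

```bash
python3 -m handwheel '[[[0.65,0,0,0.035,0,0,0],[0.65,0,0,0.035,0,0,0],[0.65,0,0,0.02,0,0,0],[0.65,0,0,0.01,0,0,0],[0.65,0,0,0,0,0,0]]]'; python3 -m handwheel '[[[0.65,0,0,0.015,0,0,0],[0.65,0,0,0.01,0,0,0],[0.65,0,0,0.004,0,0,0],[0.65,0,0,0,0,0,0],[0.65,0,0,0,0,0,0]]]'; python3 -m handwheel '[[[0.35,0,0,0,0,0,0],[0.35,0,0,0,0,0,0],[0.35,0,0,0,0,0,0],[0.1,0,0,0,0,0,0],[0.1,0,0,0,0,0,0]]]' 30; python3 -m handwheel '[[[0.1,0,0,0,0,0,0],[0.1,0,0,-0.01,0,0,0],[0.1,0,0,-0.04,0,0,0],[0.1,0,0,-0.04,0,0,0],[0.1,0,0,-0.04,0,0,0]]]';python3 -m handwheel '[[[0.1,0,0,0,0,0,0],[0.1,0,0,0,0,0,0]]]';python3 -c "
from bench import *;import cv2
c=capture('side');cv2.imwrite('pics/s11.png',cv2.resize(c['frame'][120:360,160:480],None,fx=2.4,fy=2.4)[:,:,::-1])"
```

```text
time: 25.2
eef_pos: [0.5738, 0.124, 0.0746]
eef_rot: [3.141, 0.002, -0.002]
force: [-0.6, 0.4, 0.3]
opening: 0.0602
time: 25.7
eef_pos: [0.5744, 0.1251, 0.0465]
eef_rot: [-3.142, -0.0, -0.0]
force: [0.4, -0.5, 0.6]
opening: 0.0604
time: 26.2
eef_pos: [0.5743, 0.1251, 0.0465]
eef_rot: [-3.142, -0.0, -0.0]
force: [-0.6, 0.5, 1.8]
opening: 0.0395
time: 26.7
eef_pos: [0.5738, 0.1249, 0.1779]
eef_rot: [3.141, 0.001, -0.0]
force: [1.4, 0.7, -2.4]
opening: 0.0395
time: 26.9
eef_pos: [0.5741, 0.125, 0.1767]
eef_rot: [-3.142, -0.001, -0.0]
force: [0.1, -0.2, -2.6]
opening: 0.0396
```

View pics/s11.png

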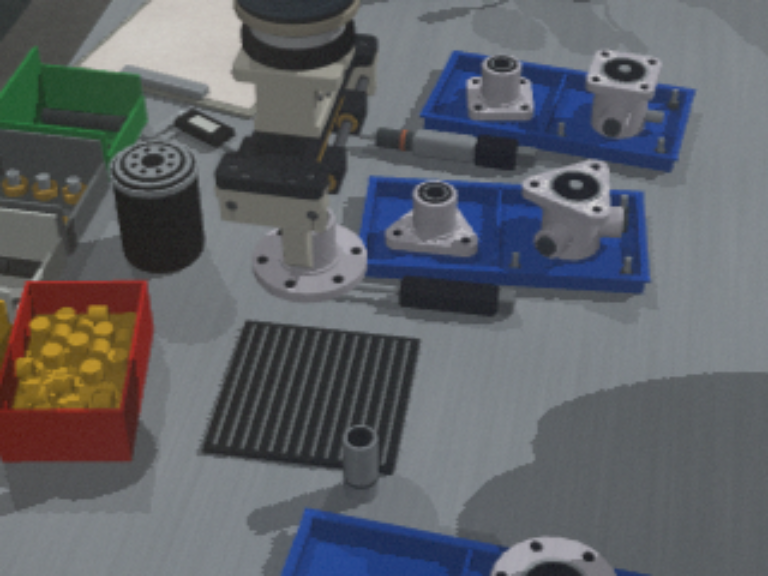

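```bash
python3 -m handwheel '[[[0.1,-0.0176,-0.04,0,0,0,0],[0.1,-0.0176,-0.04,0,0,0,0],[0.1,-0.0176,-0.04,0,0,0,0],[0.1,-0.0176,-0.04,0,0,0,0],[0.1,-0.0176,-0.04,0,0,0,0]]]'; python3 -m handwheel '[[[0.1,0,0,0,0,0,0],[0.1,0,0,0.03,0,0,0],[0.1,0,0,0.03,0,0,0],[0.1,0,0,0.03,0,0,0],[0.1,0,0,0.02,0,0,0]]]'; python3 -m handwheel '[[[0.1,0,0,0,0,0,0],[0.1,0,0,0,0,0,0]]]'; python3 -c "
from bench import *;import cv2
c=capture('side');cv2.imwrite('pics/s12.png',cv2.resize(c['frame'][230:440,200:480],None,fx=2.8,fy=2.8)[:,:,::-1])"
```

```text
time: 27.45
eef_pos: [0.4846, 0.326, 0.1743]
eef_rot: [3.14, 0.003, -0.0]
force: [0.6, 0.1, -2.0]
opening: 0.0394
time: 27.95
eef_pos: [0.4848, 0.3236, 0.0626]
eef_rot: [3.139, 0.004, -0.001]
force: [-0.6, 0.5, -2.0]
opening: 0.0396
time: 28.15
eef_pos: [0.4861, 0.3245, 0.0657]
eef_rot: [3.141, 0.001, -0.001]
force: [0.1, -0.2, -2.2]
opening: 0.0391
```

View pics/s12.png

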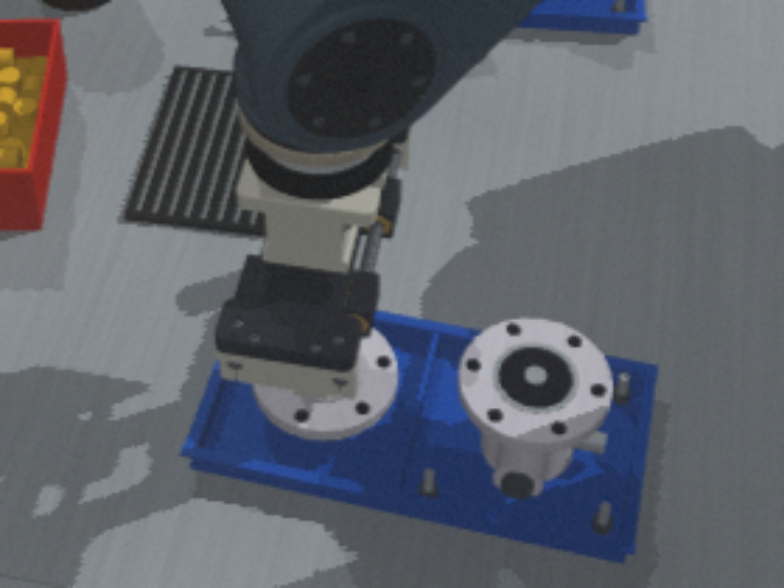

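The disc is over the left bay, inside its walls (px ~325,380). I'll lower it.

```bash
python3 -m handwheel '[[[0.1,0,0,0.008,0,0,0],[0.1,0,0,0.006,0,0,0],[0.1,0,0,0.003,0,0,0],[0.1,0,0,0,0,0,0],[0.1,0,0,0,0,0,0]]]';python3 -m handwheel '[[[0.1,0,0,0.001,0,0,0],[0.1,0,0,0.001,0,0,0],[0.1,0,0,0,0,0,0],[0.1,0,0,0,0,0,0]]]';python3 -m handwheel '[[[0.1,0,0,0.0005,0,0,0],[0.1,0,0,0,0,0,0]]]'
```

```text
time: 28.7
eef_pos: [0.4863, 0.3251, 0.0493]
eef_rot: [-3.142, -0.0, -0.0]
force: [-0.4, -0.7, -3.4]
opening: 0.0396
time: 29.1
eef_pos: [0.4863, 0.3251, 0.0473]
eef_rot: [-3.142, -0.0, -0.0]
force: [0.0, -0.9, -1.8]
opening: 0.0397
time: 29.3
eef_pos: [0.4863, 0.325, 0.0467]
eef_rot: [-3.142, 0.0, -0.0]
force: [0.1, 0.8, -1.5]
opening: 0.0396
```

```bash
python3 -m handwheel '[[[0.1,0,0,0.0005,0,0,0],[0.1,0,0,0,0,0,0],[0.1,0,0,0,0,0,0]]]'
```

```text
time: 29.6
eef_pos: [0.4863, 0.3251, 0.0465]
eef_rot: [-3.142, -0.0, -0.0]
force: [-2.2, -1.3, 3.0]
opening: 0.0395
```

```bash
python3 -m handwheel '[[[0.1,0,0,0.0004,0,0,0],[0.65,0,0,0,0,0,0],[0.65,0,0,0,0,0,0],[0.65,0,0,0,0,0,0],[0.65,0,0,0,0,0,0]]]'; python3 -m handwheel '[[[0.65,0,0,-0.005,0,0,0],[0.65,0,0,-0.02,0,0,0],[0.65,0,0,-0.04,0,0,0],[0.65,0,0,-0.04,0,0,0],[0.65,0,0,-0.04,0,0,0]]]'; python3 -m handwheel '[[[0.65,-0.04,0,-0.01,0,0,0],[0.65,-0.04,0,0,0,0,0],[0.65,-0.04,0,0,0,0,0],[0.65,-0.04,0,0,0,0,0],[0.65,-0.04,0,0,0,0,0]]]'; python3 -m handwheel '[[[0.65,0,0,0,0,0,0],[0.65,0,0,0,0,0,0]]]'
python3 - <<'E'
from bench import *;from h import *
t=capture('top');cv2.imwrite('pics/t13.png',t['frame'][:,:,::-1])
c=capture('side');cv2.imwrite('pics/s13.png',c['frame'][:,:,::-1]);np.savez('top1.npz',**t)
E
```

```text
time: 30.1
eef_pos: [0.4863, 0.325, 0.0457]
eef_rot: [3.142, 0.0, -0.0]
force: [0.1, 0.4, -0.3]
opening: 0.0599
time: 30.6
eef_pos: [0.4861, 0.325, 0.1927]
eef_rot: [-3.142, -0.0, -0.0]
force: [1.2, 0.7, -0.6]
opening: 0.0602
time: 31.1
eef_pos: [0.2847, 0.3248, 0.2012]
eef_rot: [-3.141, -0.0, -0.001]
force: [-0.3, 0.4, 0.4]
opening: 0.0602
time: 31.3
eef_pos: [0.2862, 0.3254, 0.2015]
eef_rot: [-3.141, -0.001, 0.001]
force: [-0.1, -0.3, 0.3]
opening: 0.0606
```

View pics/t13.png

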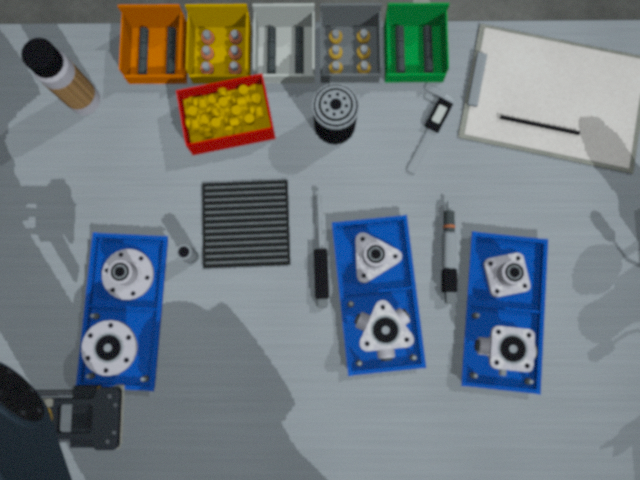

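View pics/s13.png

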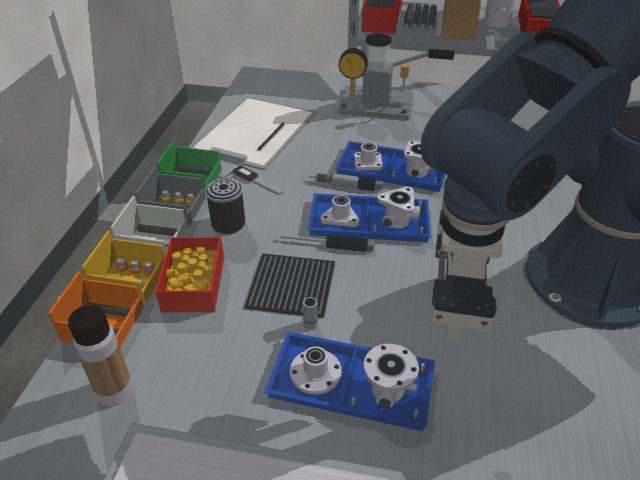

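All three covers look flat in matching bays: round (127,273), three-eared (376,255), square (507,275). I'll compare the tools with the first image, because the socket looks slightly different, and check plate heights.

Run:
```python
from h import *
a=np.load("top0.npz");b=np.load("top1.npz");A=cloud(a);B=cloud(b)
for n,(x,y) in dict(rd=(.4863,.325),th=(.5122,-.092),sq=(.4822,-.316)).items():
    d=np.hypot(B[...,0]-x,B[...,1]-y);r=B[d<.06]; p=r[(r[:,2]>.012)&(r[:,2]<.021)&(np.hypot(r[:,0]-x,r[:,1]-y)<.03)]
    t=r[(r[:,2]>.045)]
    k=np.linalg.lstsq(np.c_[p[:,:2],np.ones(len(p))],p[:,2],rcond=None)[0]
    print(n,"top",t.mean(0),"plate z",p[:,2].mean(),"slope",k[:2])
for n,P in(("before",A),("after",B)):
    w=P[225:275,168:204].reshape(-1,3);m=w[:,2]>.05;print("socket",n,m.sum(),w[m].mean(0))
im=np.vstack([np.hstack([cv2.resize(f[180:310,165:205],None,fx=2.2,fy=2.2),cv2.resize(f[180:310,300:470],None,fx=2.2,fy=2.2)]) for f in(a["frame"],b["frame"])])
cv2.imwrite("pics/cmp.png",im[:,:,::-1])
```

```text
rd top [0.48479701 0.32381933 0.05085758] plate z 0.015354670491464495 slope [-0.00104506 -0.0094972 ]
th top [ 0.51223013 -0.0915483   0.05086728] plate z 0.015143474477508807 slope [-0.01713169  0.01101197]
sq top [ 0.48169141 -0.31512109  0.05054372] plate z 0.015417653054435569 slope [-0.00927281  0.01015453]
socket before 221 [0.50989489 0.2092128  0.09832447]
socket after 215 [0.51109724 0.21121115 0.09064636]
```

View pics/cmp.png

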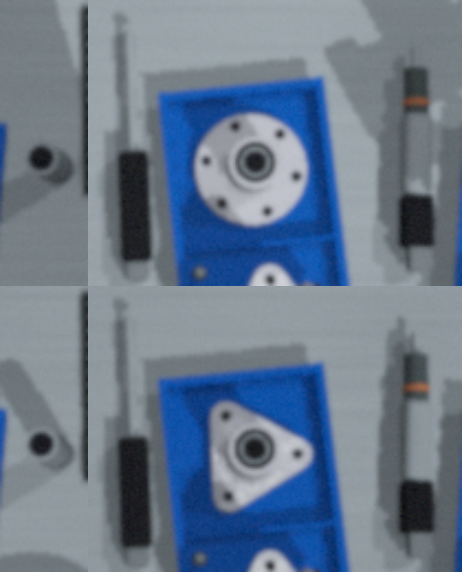

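The tools have the same pixel positions as at the start, so the socket difference is only its shadow. All covers lie flat with plate tops at 15 mm, so I'm handing in.

```bash
python3 -c "
from bench import *
print(hand_in(), get_state()['time'])"
```

```text
the job is handed in; nothing more can be done
the job is handed in; nothing more can be done
```

The three end covers are now each flat in the bay of the tray whose housing matches, and the job is handed in after about 31 s of the 109 s allowed. I parked the round cover on the mat, moved the three-eared cover to the middle tray and the square one to the right-hand tray. The round cover then went from the mat to the left-hand tray. Each cover was lowered until the wrist force showed contact (3–9 N) before release.

- **Covers:** in the last top view all plate tops measured about 15 mm high with slopes of 1° or less. The noses were within about 2 mm of the bay centres.
- **Tools:** the screwdriver, socket and injector are at the same pixel positions as at the start. My depth measurement of the socket was noisy: its mean height read 98 mm before and 91 mm after, against a true 60 mm. For the socket I therefore went by the image comparison.
- **Robot:** at hand-in the gripper was clear of everything, and no other check failed.

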